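Top of the eccentric under the dial gauge

ROBOT

A 6-joint arm with a two-finger parallel gripper is mounted at the origin on the work surface. World frame = base frame: x ahead of the robot, y to its left, z up, the work surface at z = 0. Lengths are in m, angles in rad, forces in N, time in s.
With the tool pointing down it reaches from about 0.25 to 0.775 m from the base axis. Payload 4 kg.
Tool frame: the origin (TCP) lies at the centre of the arm's flange, where the gripper is bolted on; the fingertips stand 199 mm ahead of it and the grasp point (between the pads) lies 180 mm ahead of it (robot.tcp_to_tips is the distance from the TCP to the fingertips, in m); z points along the fingers, y is the line along which they close (so a half turn about z gives the same grasp; the last joint's range is limited). The gripper opens to 94 mm and grips with 3 to 60 N. Pads are 16 mm wide; open, the fingers measure 119 mm over their backs; the gripper's body (75 mm by 177 mm) begins 78 mm behind the grasp point.
Start: joints at [-1.357, 0.087, 1.371, -0, 1.684, -0.103], TCP at [0.171, -0.523, 0.405] pointing down, gripper open.
Joint ranges: [-3.1, 3.1], [-0.76, 2.03], [0.27, 2.55], [-1.08, 4.22], [0.17, 2.65], [-2.57, 2.57]. Speed limits (rad/s): [2.79, 2.79, 3.14, 3.14, 3.14, 3.14].

INTERFACE

Orientations are given as [roll, pitch, yaw] about the fixed x, y, z axes, in that order (R = Rz(yaw) Ry(pitch) Rx(roll)).
In Python, from bench import telemetry, snapshot, ticket, robot gives the robot as it stands.
- The arm moves only by the tool apply_moves, never from a script. Its argument "moves" is a list that holds one entry, the list of rows, each a list of 5 numbers: the shift along the tool's x, y, z in units of 50 mm (1.0 is 50 mm), then the turn about the tool's z in units of 10 degrees (1.0 is 10 degrees), then the closure, from 0 (fully open) to 1 (shut). A call has 1 to 10 rows; each row is the pose to reach, as a shift and turn from the pose commanded when the call began, along the tool's axes at that moment; what a row does not reach only later rows make up. A row lasts 1/8 s, in which the tool goes at most 62.5 mm and 10.7 degrees, less where a joint would pass 70% of its speed; a pose out of reach is approached as far as the arm can. A call with a gripper value outside its range is refused whole. The fingers move at their own pace and stop on an object; the grip force is fixed at half the most. Time passes only in rows, so rows that repeat a pose let the fingers close. It gives the time, the measured TCP pose, the force, the opening and the grip force at its end, in the units of the state.
- telemetry.get_obs(): the state, without advancing time (a new reading comes with each control period).
- snapshot(name): name is "scene" or "top"; returns a dict with "image" (480x640x3 uint8, red, green, blue), "fovy" (degrees; the focal length in pixels is half the picture's height over the tangent of half this angle, whatever the lens; pixels are square), "cx", "cy" (the principal point, pixels), "R" (3x3) and "t" (3): a world point X has camera coordinates R X + t. Camera axes: x right, y down, z forward; pixel columns grow to the right and rows downward; lengths in m; the calibration is good to about 2 mm. A picture is of the moment at which its call begins. There is no depth.
- ticket.close_job(): hands the job in; it is judged then, once.
The state is a dict: "time": time; "joint_positions": joint angles; "qvel": joint speeds; "joint_torque": joint torques, N m; "tool_pos": TCP position; "ee_rot": TCP orientation; "wrist_force": force on the tool from outside, world axes, zero at the start; "wrist_torque": the same for the moment, N m; "width": finger opening in m; "finger_force": force on a finger pad.
Only numpy, scipy, OpenCV 4.12 (cv2) and the standard library are available. Lean on these libraries where they do the work, as an engineer would, in place of code of your own. Each camera call takes 0.05 s, during which the arm holds its last target. There are 200 camera calls.

TASK

The filling pump's eccentric shaft is set up on the bench centres. Draw the dial gauge in until the eccentric has pushed the gauge's plunger about half way in; then turn the shaft, with a light hand on the crank, through its lowest reading and leave it standing, hands off, with the plunger still on the eccentric at its highest reading. Never drive the plunger to the end of its travel, do not force the crank, and leave the other things on the table where they are.

Things in the scene. Friction and masses are not known exactly. Their poses are not given: they have to be found in the camera images.
- bench: bench centres: green cast bed 430 mm long (its y), 106 wide (its x), fixed to the table at a random place, yaw within 0.2 rad. Origin on the table under the shaft's middle. x points away from the robot along the gauge slideway; y along the shaft to the crank (robot's left); z up. Shaft axis 115 mm above the table. Headstock (134 mm high) at y 95 to 147 mm, tailstock at y -95 to -174.
- shaft_mid (a point): point of the shaft's axis, fixed in the bench at bench (0, 0, 115) mm. Steel shaft 20 mm thick, turning with the crank; a 60 mm belt pulley at the tailstock end; in the middle (within 13 mm of this point) the eccentric, a round journal 40 mm across with its centre 2.5 mm off the axis. Which way its high side points relative to the crank is unknown and differs every time.
- crank_axis (a point): point on the shaft's axis off the outer end of the bench, bench (0, 202, 115) mm: the centre of the circle on which body handle runs; axes as the bench's
- handle: crank handle: black, round, 15 mm across, 56 mm long, pointing outward along bench y, free all round; origin at its middle, 35 mm off the axis on a narrow arm. It revolves freely on its pin: pinched from above (fingers closing along bench x) it can be led round the full circle without turning the gripper. Takes about 5 N, stays where left, turns endlessly. Starts within 1.2 rad of straight up.
- gauge_knob (a point): middle of the upright black knob on a post at the carriage's rear right corner: 26 mm across, 34 tall, middle 157 mm above the table, at bench y -52 mm. The gauge carriage slides only along bench x, on stiff ways (about 6 N), and stays where left; drawn towards the shaft (bench -x) it brings the plunger on to the eccentric: 9 to 26 mm from the start until half pressed. The dial (127 mm high) is centred 50 mm from the knob towards the shaft, at bench y 0.
- plunger_tip (a point): outermost point of the gauge plunger's ball tip, which points to bench -x at the height of the shaft's axis; riding on the eccentric its bench x goes from 17.5 mm (low side) to 22.5 mm (high side)
- plunger (a joint): how far the gauge's sprung plunger is pushed in, in m: 0 fully out, 0.014 at the end of its travel; spring about 1.1 N throughout. On the eccentric it grows by 1 mm per mm that the carriage is drawn in, and swings 5 mm in all as the shaft turns (middle value plus 2.5 mm x cosine of the crank angle from the high point)
- needle (a joint): needle on the white dial (76 mm across, facing up, 15 marks), in rad: 0 with the plunger fully out and the needle pointing to bench +x (away from the shaft); grows clockwise seen from above, one full turn for 15 mm of plunger, so it always shows 419 rad per m of joint plunger
- crank (a joint): angle of the crank, in rad: 0 with the handle straight up, growing as the handle goes from up towards bench +x (over the top, away from the robot); endless
- bottle_a: not part of the job, to be left alone: standing frosted glass bottle with a brass-coloured cap, 64 mm across, 235 mm tall, beside the tailstock end
- bottle_b: not part of the job, to be left alone: second bottle, the same, standing beyond the tailstock end
- wrench: not part of the job, to be left alone: spanner, 160 mm, lying flat on the far side of the bench, to the right of the gauge slideway
- screwdriver: not part of the job, to be left alone: screwdriver, 170 mm, lying on the far side of the bench, to the left of the gauge slideway
- bearing: not part of the job, to be left alone: steel bearing ring, 52 mm across, 15 mm high, lying on the far side of the bench, near the tailstock end
- grease: not part of the job, to be left alone: closed white jar with a black lid, 64 mm across, 60 mm tall, standing off the crank end
- parts_tray: not part of the job, to be left alone: aluminium tray with bolts, 100 x 140 x 28 mm, on the far side of the bench, toward the crank end

How it is judged:
By the outcome, as a careful person would: the job done as asked, in the order asked, and still so for the second after the job is handed in, with the robot touching nothing.
It also fails if it takes over 61 s, if anything falls off the work surface, if the arm or the gripper's body presses on something with over 40 N, if the wrist force passes 120 N, or if a joint passes its speed limit or range.

## Working session

There is one attempt and no reset: what is moved stays moved. The work goes in short steps, Python scripts to look and compute and a tool call to move; the robot and the scene stay as the last step left them, time stands still between calls to the robot, and variables do not carry over. Pictures are saved under pics/ and viewed, at most 10 in all, crops included, and the job is handed in when it is done.

Besides the shell and the picture viewer there is one more tool, called as a command line: name --argument value ..., lists and objects as JSON in quotes. apply_moves: Moves the arm, as the interface text tells. Its arguments: {"type":"object","properties":{"moves":{"type":"array","items":{"type":"array","items":{"type":"array","items":{"type":"number"}}}}},"required":["moves"]}

```bash
mkdir -p pics; ls; python3 - <<'E'
from bench import telemetry, snapshot
import cv2, pickle
print(telemetry.get_obs())
for n in("scene","top"):
    s=snapshot(n); pickle.dump(s,open(f"{n}0.pkl","wb"))
    cv2.imwrite(f"pics/{n}0.png",s["image"][:,:,::-1]); print(n,s["fovy"],s["cx"],s["cy"],s["R"],s["t"])
E
```

```text
pics
{'time': 0.0, 'joint_positions': array([-1.35708082e+00,  8.79504856e-02,  1.37224637e+00,  1.79428289e-05,
        1.68359011e+00, -1.03137854e-01]), 'qvel': array([-0.00039702, -0.00116193,  0.00045705, -0.00044363, -0.00118562,
       -0.00033392]), 'joint_torque': array([ 1.84169883e-03, -3.40184712e+01, -3.02423537e+01,  7.21491594e-02,
        3.30335274e-02, -1.63319296e-04]), 'tool_pos': array([ 0.17132259, -0.52251882,  0.40351017]), 'ee_rot': array([-3.13941185e+00, -2.43653080e-04,  3.16855099e-01]), 'wrist_force': array([-0.60623819, -0.30900894, -0.0225156 ]), 'wrist_torque': array([-0.01233063, -0.01519768, -0.05432774]), 'finger_force': 0.0, 'width': 0.09362898585592375}
scene 48.10042899294283 320.73313948344673 237.480084926766 [[ 0.09645893  0.99531529  0.00656894]
 [ 0.69445137 -0.06257045 -0.71681395]
 [-0.71304486  0.07370492 -0.69723354]] [-0.05749245 -0.33854685  1.4798093 ]
top 44.907712655622646 334.2160696488169 236.94200768337333 [[-0.02178548 -0.99956745 -0.01975621]
 [-0.99031144  0.02428606 -0.13672396]
 [ 0.13714462  0.0165862  -0.99041216]] [0.02904664 0.6075475  1.12958525]
```

View pics/scene0.png

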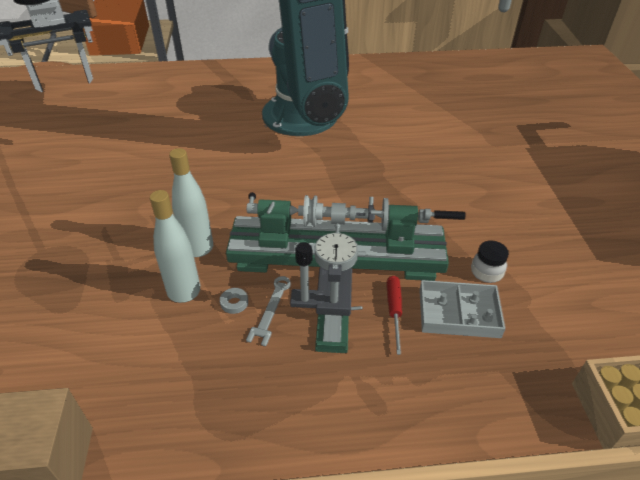

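View pics/top0.png

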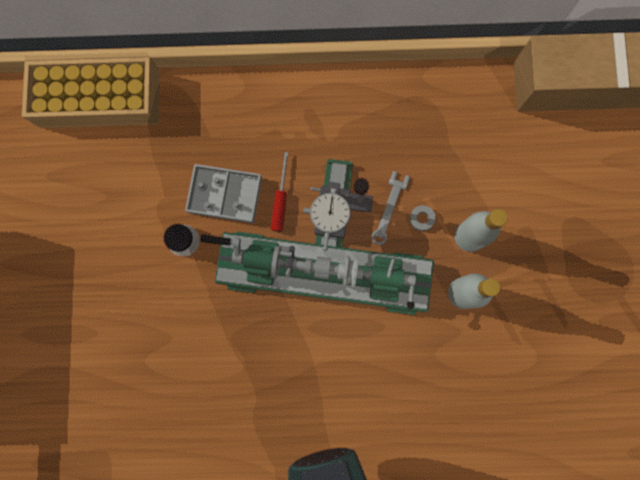

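```bash
cat > h.py <<'E'
import numpy as np, cv2, pickle
def load(n): return pickle.load(open(n,'rb'))
def crop(s,x,y,w,h,k,f):
    cv2.imwrite(f,cv2.resize(s["image"][y:y+h,x:x+w,::-1],None,fx=k,fy=k,interpolation=cv2.INTER_CUBIC))
def ray(s,u,v):
    f=240/np.tan(np.radians(s["fovy"])/2); d=np.array([(u-s["cx"])/f,(v-s["cy"])/f,1])
    return -s["R"].T@s["t"], s["R"].T@d
def atz(s,u,v,z):
    c,d=ray(s,u,v); return c+d*(z-c[2])/d[2]
def proj(s,X):
    f=240/np.tan(np.radians(s["fovy"])/2); p=s["R"]@np.asarray(X)+s["t"]; return np.array([s["cx"]+f*p[0]/p[2],s["cy"]+f*p[1]/p[2]])
def tri(a,ua,b,ub):
    c1,d1=ray(a,*ua); c2,d2=ray(b,*ub); k=np.linalg.lstsq(np.c_[d1,-d2],c2-c1,rcond=None)[0]
    p,q=c1+k[0]*d1,c2+k[1]*d2; return (p+q)/2,np.linalg.norm(p-q)
E
python3 - <<'E'
from h import *
crop(load("scene0.pkl"),222,180,260,180,3,"pics/sc1.png"); crop(load("top0.pkl"),160,150,280,170,2.85,"pics/tc1.png")
E
```

```text
(no output)
```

View pics/sc1.png

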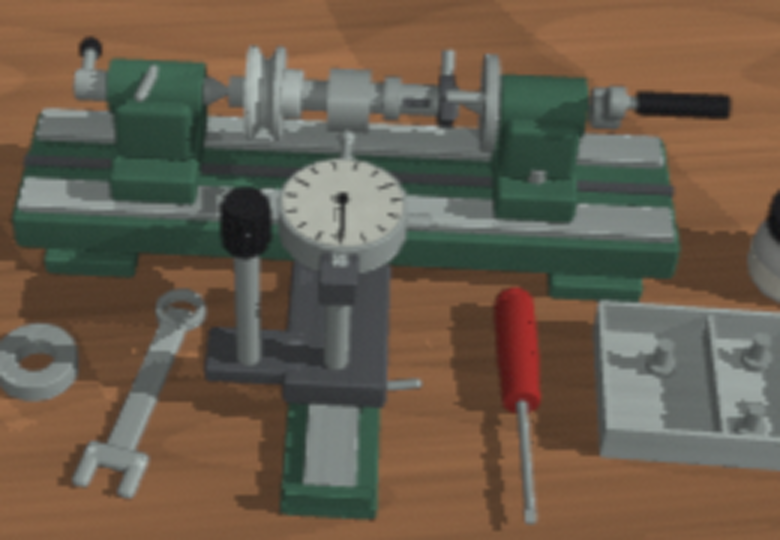

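View pics/tc1.png

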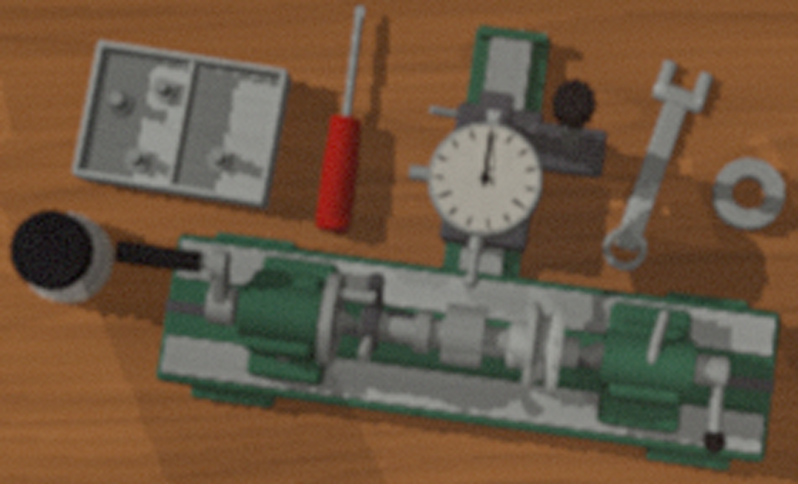

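```bash
python3 - <<'E'
from h import *
a=load("scene0.pkl");b=load("top0.pkl")
A=lambda u,v:(222+u/3-.33,180+v/3-.33)
B=lambda u,v:(160+u/2.85-.33,150+v/2.85-.33)
def T(n,p,q): print(n,*[np.round(t*1000,1) for t in tri(a,A(*p),b,B(*q))])
T("dial",(343,200),(486,178)); T("knobtop",(245,202),(574,101));T("ecc",(350,97),(464,335))
T("h_in",(637,103),(203,261));T("h_out",(729,105),(118,252)); T("hub_tail?",(90,85),(716,370))
T("tailball",(90,47),(714,440))
T("bedfarR",(677,252),(180,236)) ;T("bedfarL",(18,212),(777,313))
for n,p in(("dial",(343,200)),("knobtop",(245,202))):
  for z in(.127,.174): print(n,z,atz(a,*A(*p),z))
print(atz(b,*B(486,178),.127),atz(b,*B(574,101),.174))
for z in (.05,.06,.07):
  p,q=atz(b,*B(180,236),z),atz(b,*B(777,313),z); d=p-q; print(z,np.linalg.norm(d),np.arctan2(-d[0],d[1]),(p+q)/2)
E
```

```text
dial [643.5  20.6 127.9] 1.1
knobtop [683.7 -37.9 171.9] 0.0
ecc [541.1  37.5 115.8] 1.0
h_in [591.  205.1 141.7] 1.3
h_out [598.2 260.2 142.1] 0.8
hub_tail? [ 514.3 -126.2  115.3] 2.7
tailball [ 468.9 -125.2  108.8] 0.0
bedfarR [622.8 240.3  40.5] 1.3
bedfarL [ 557.1 -177.9   48.5] 2.6
dial 0.127 [0.64267494 0.02130339 0.127     ]
dial 0.174 [0.68901303 0.01461087 0.174     ]
knobtop 0.127 [ 0.63919635 -0.03534101  0.127     ]
knobtop 0.174 [ 0.68578123 -0.03801484  0.174     ]
[0.64358721 0.02008687 0.127     ] [ 0.68320383 -0.03786599  0.174     ]
0.05 0.4228261815631671 -0.15328348302804137 [0.58924534 0.02995979 0.05      ]
0.06 0.41915707385349854 -0.15328348302804123 [0.58801427 0.02966115 0.06      ]
0.07 0.4154879661438299 -0.15328348302804143 [0.5867832 0.0293625 0.07     ]
```

```bash
cat >> h.py <<'E'
YAW=-0.155; O=np.array([.5395,.038]); BX=np.array([np.cos(YAW),np.sin(YAW)]); BY=np.array([-BX[1],BX[0]])
def W(x,y): return O+BX*x+BY*y   # bench m -> world xy
def go(x,y,z,yaw=1.416):
    from bench import telemetry
    from scipy.spatial.transform import Rotation as Ro
    o=telemetry.get_obs(); R=Ro.from_euler('xyz',o["ee_rot"]).as_matrix()
    d=R.T@(np.array([x,y,z])-o["tool_pos"])/.05
    print("t",o["time"],"pos",o["tool_pos"].round(4),"rot",o["ee_rot"].round(3),"F",o["wrist_force"].round(1),"w",round(o["width"],4))
    print("move",d.round(2),"turn",round(-np.degrees((yaw-o["ee_rot"][2]+np.pi)%(2*np.pi)-np.pi)/10,2))
E
python3 - <<'E'
from h import *
a=load("scene0.pkl");b=load("top0.pkl")
print("cams",-a["R"].T@a["t"],-b["R"].T@b["t"])
for q in((497,217),(489,288)): print(atz(b,*q,.235))
go(.6847,-.0382,.47)
E
```

```text
cams [ 1.2958204  -0.07302914  0.78947524] [ 0.4473775  -0.00445639  1.20239512]
[ 0.60844944 -0.26252527  0.235     ]
[ 0.489877   -0.24224468  0.235     ]
t 0.1 pos [ 0.1713 -0.5225  0.4036] rot [-3.14  -0.     0.317] F [ 0.8  1.  -0.7] w 0.0936
move [12.77 -6.01 -1.31] turn -6.3
```

apply_moves --moves '[[[0,0,-1.2,0,0],[1.1,-0.5,-1.3,-1,0],[2.2,-1,-1.3,-2,0],[3.3,-1.55,-1.3,-3,0],[4.4,-2.05,-1.3,-4,0],[5.5,-2.6,-1.3,-5,0],[6.6,-3.1,-1.3,-6,0],[7.7,-3.6,-1.3,-6.3,0],[8.8,-4.1,-1.3,-6.3,0],[9.9,-4.65,-1.3,-6.3,0]]]'

```text
time: 1.35
tool_pos: [0.5705, -0.146, 0.469]
ee_rot: [-3.141, 0.0, 1.416]
wrist_force: [-0.3, -0.3, 0.3]
width: 0.0939
finger_force: 0.0
```

```bash
python3 -c "
from h import *
go(.6847,-.0382,.47);go(.6847,-.0382,.345)"
```

```text
t 1.35 pos [ 0.5705 -0.146   0.469 ] rot [-3.141  0.     1.416] F [-0.3 -0.3  0.3] w 0.0939
move [ 2.48  1.92 -0.02] turn 0.0
t 1.35 pos [ 0.5705 -0.146   0.469 ] rot [-3.141  0.     1.416] F [-0.3 -0.3  0.3] w 0.0939
move [2.48 1.93 2.48] turn 0.0
```

apply_moves --moves '[[[1.2,0.95,0,0,0],[2.48,1.92,0,0,0],[2.48,1.92,0.5,0,0],[2.48,1.92,0.9,0,0],[2.48,1.92,0.9,0,0]]]'

```text
time: 1.98
tool_pos: [0.6835, -0.0392, 0.4209]
ee_rot: [-3.135, 0.0, 1.417]
wrist_force: [-0.2, -0.8, -0.6]
width: 0.0945
finger_force: 0.0
```

```bash
python3 - <<'E'
from h import *
from bench import snapshot
go(.6847,-.0382,.343)
a=snapshot("scene");pickle.dump(a,open("scene1.pkl","wb"))
b=snapshot("top")
i=np.hstack([a["image"][90:390,200:500],b["image"][60:360,190:490]])[:,:,::-1]
cv2.imwrite("pics/p1.png",cv2.resize(i,None,fx=1.33,fy=1.33))
E
```

```text
t 1.975 pos [ 0.6835 -0.0392  0.4209] rot [-3.135  0.     1.417] F [-0.2 -0.8 -0.6] w 0.0945
move [0.02 0.03 1.56] turn 0.01
```

View pics/p1.png

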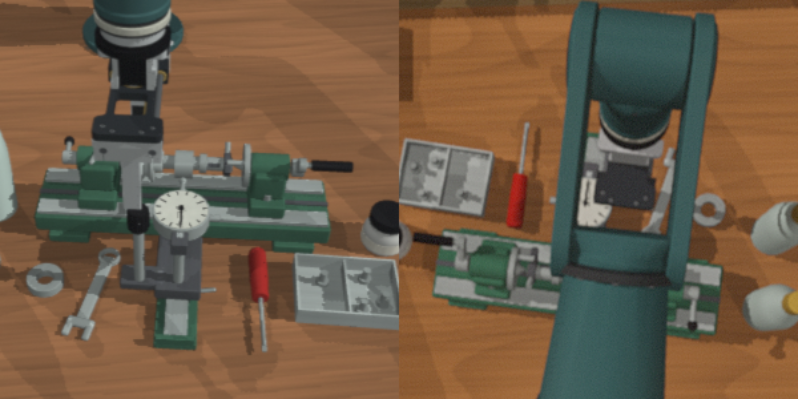

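apply_moves --moves '[[[0,0,0.5,0,0],[0,0,1,0,0],[0,0,1.5,0,0],[0,0,1.55,0,0.3],[0,0,1.55,0,0.6],[0,0,1.55,0,1],[0,0,1.55,0,1],[0,0,1.55,0,1],[0,0,1.55,0,1]]]'

```text
time: 3.2
tool_pos: [0.6832, -0.0397, 0.3473]
ee_rot: [3.141, 0.0, 1.416]
wrist_force: [0.3, 0.4, 0.6]
width: 0.0377
finger_force: 0.0
```

```bash
cat >> h.py <<'E'
def needle(s,sh=0.0,f=None):
    """rectify dial face (bench axes, image up=+x bench, right = -y) ; sh: carriage shift toward shaft (m)"""
    N=240; k=.0002*2  # m per px
    D=np.array([.6435,.0206])-BX*sh
    src=[];dst=[(0,0),(N,0),(N,N),(0,N)]
    for (u,v) in dst:
        xy=D+BX*((N/2-v)*k)-BY*((u-N/2)*k); src.append(proj(s,[*xy,.127]))
    M=cv2.getPerspectiveTransform(np.float32(src),np.float32(dst))
    w=cv2.warpPerspective(s["image"],M,(N,N),flags=cv2.INTER_CUBIC)[:,:,::-1]
    if f: cv2.imwrite(f,w)
    g=cv2.GaussianBlur(w.max(2).astype(np.float32),(0,0),1.5)
    th=np.radians(np.arange(0,360,1)); r=np.arange(18,56)
    m=np.array([cv2.remap(g,np.float32([N/2+r*np.sin(t)]),np.float32([N/2-r*np.cos(t)]),cv2.INTER_LINEAR).mean() for t in th])
    m=np.convolve(np.r_[m[-6:],m,m[:6]],np.ones(9)/9,'same')[6:-6]
    i=m.argmin(); return i, i/360*15, round(m[i]), round(np.median(m))
E
python3 - <<'E'
from h import *
from bench import snapshot
go(.6847,-.0382,.343)
print(needle(load("scene0.pkl")),needle(load("scene1.pkl")))
a=snapshot("scene");pickle.dump(a,open("scene2.pkl","wb"));print(needle(a))
E
```

```text
t 3.2 pos [ 0.6832 -0.0397  0.3473] rot [3.141 0.    1.416] F [0.3 0.4 0.6] w 0.0377
move [0.03 0.02 0.09] turn 0.0
(np.int64(358), np.float64(14.916666666666668), 94, 173) (np.int64(357), np.float64(14.875), 102, 194)
(np.int64(357), np.float64(14.875), 104, 197)
```

apply_moves --moves '[[[0,0,0,0,1],[0,0,0,0,1],[0,0,0,0,1],[0,0,0,0,1]]]'

```text
time: 3.75
tool_pos: [0.6838, -0.0398, 0.3471]
ee_rot: [3.139, -0.0, 1.416]
wrist_force: [5.9, -1.2, -2.2]
width: 0.0252
finger_force: 30.0
```

apply_moves --moves '[[[0,-0.04,0,0,1],[0,-0.08,0,0,1],[0,-0.12,0,0,1],[0,-0.16,0,0,1],[0,-0.16,0,0,1]]]'

```text
time: 4.38
tool_pos: [0.6758, -0.0386, 0.3471]
ee_rot: [3.139, -0.0, 1.416]
wrist_force: [5.6, 0.1, -0.7]
width: 0.0256
finger_force: 30.0
```

```bash
python3 - <<'E'
from h import *
from bench import snapshot
go(.6847,-.0382,.343)
a=snapshot("scene");pickle.dump(a,open("scene3.pkl","wb"))
for s in(.004,.006,.008,.01):print(needle(a,s))
E
```

```text
t 4.375 pos [ 0.6758 -0.0386  0.3471] rot [ 3.139 -0.     1.416] F [ 5.6  0.1 -0.7] w 0.0256
move [0.03 0.17 0.08] turn 0.0
(np.int64(358), np.float64(14.916666666666668), 100, 197)
(np.int64(358), np.float64(14.916666666666668), 98, 198)
(np.int64(359), np.float64(14.958333333333334), 97, 197)
(np.int64(359), np.float64(14.958333333333334), 96, 198)
```

apply_moves --moves '[[[0,-0.04,0,0,1],[0,-0.08,0,0,1],[0,-0.1,0,0,1],[0,-0.1,0,0,1]]]'

```text
time: 4.92
tool_pos: [0.6711, -0.0378, 0.3471]
ee_rot: [3.138, -0.0, 1.416]
wrist_force: [6.0, -0.5, -2.3]
width: 0.0253
finger_force: 30.0
```

```bash
python3 - <<'E'
from h import *
from bench import snapshot
a=snapshot("scene");pickle.dump(a,open("scene4.pkl","wb"))
for s in(.011,.013):print(needle(a,s))
E
```

```text
(np.int64(29), np.float64(1.2083333333333335), 88, 196)
(np.int64(26), np.float64(1.0833333333333333), 86, 197)
```

apply_moves --moves '[[[0,-0.04,0,0,1],[0,-0.08,0,0,1],[0,-0.116,0,0,1],[0,-0.116,0,0,1]]]'

```text
time: 5.48
tool_pos: [0.6653, -0.0369, 0.3471]
ee_rot: [3.138, -0.0, 1.416]
wrist_force: [6.6, -0.3, -2.5]
width: 0.0252
finger_force: 30.0
```

```bash
python3 - <<'E'
from h import *
from bench import snapshot
a=snapshot("scene");pickle.dump(a,open("scene5.pkl","wb"))
for s in(.017,.0187):print(needle(a,s))
needle(a,.0187,"n5.png");crop(a,290,140,100,140,4,"pics/p5.png")
E
```

```text
(np.int64(169), np.float64(7.041666666666667), 97, 199)
(np.int64(167), np.float64(6.958333333333334), 97, 198)
```

View pics/p5.png

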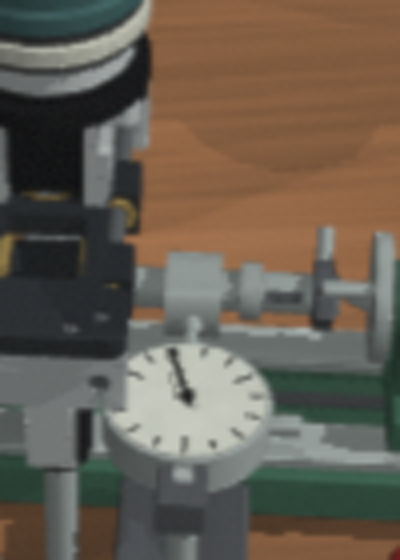

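apply_moves --moves '[[[0,0,0,0,0.6],[0,0,0,0,0.3],[0,0,0,0,0.2],[0,0,0,0,0.2],[0,0,-0.4,0,0.2],[0,0,-1,0,0.2],[0,0,-1.6,0,0.3],[0,0,-1.6,0,0.3]]]'

```text
time: 6.52
tool_pos: [0.6646, -0.0368, 0.4309]
ee_rot: [3.135, -0.0, 1.416]
wrist_force: [0.1, 0.4, -0.2]
width: 0.0661
finger_force: 0.0
```

```bash
python3 - <<'E'
from h import *
from bench import snapshot
a=snapshot("scene");pickle.dump(a,open("scene6.pkl","wb"))
print(needle(a,.0187))
go(.6847,-.0382,.343)
b=load("top0.pkl")
g=atz(b,179,237,.06)[:2]; print("grease",g,[(g-O)@BX,(g-O)@BY])
p=W(.0235,.204); print(p); go(*p,.43); go(*p,.327)
E
```

```text
(np.int64(167), np.float64(6.958333333333334), 95, 195)
t 6.575 pos [ 0.6646 -0.0368  0.4283] rot [3.139 0.    1.416] F [-0.3  0.2 -0.2] w 0.0657
move [0.03 0.4  1.71] turn 0.0
grease [0.61305073 0.32458465] [np.float64(0.02842600076724309), np.float64(0.2945037123063669)]
[0.59421181 0.23592642]
t 6.575 pos [ 0.6646 -0.0368  0.4283] rot [3.139 0.    1.416] F [-0.3  0.2 -0.2] w 0.0657
move [ 5.17 -2.23 -0.04] turn 0.0
t 6.575 pos [ 0.6646 -0.0368  0.4283] rot [3.139 0.    1.416] F [-0.3  0.2 -0.2] w 0.0657
move [ 5.17 -2.23  2.02] turn 0.0
```

apply_moves --moves '[[[1,-0.44,0,0,0.35],[2,-0.88,0,0,0.35],[3,-1.3,0,0,0.4],[4,-1.75,0,0,0.4],[5.15,-2.23,0,0,0.4],[5.15,-2.23,0.6,0,0.4],[5.15,-2.23,0.8,0,0.4],[5.15,-2.23,0.8,0,0.4]]]'

```text
time: 7.58
tool_pos: [0.5941, 0.2341, 0.3846]
ee_rot: [-3.137, 0.002, 1.415]
wrist_force: [0.4, 0.1, 0.1]
width: 0.0561
finger_force: 0.0
```

```bash
python3 - <<'E'
from h import *
from bench import snapshot
a=snapshot("scene");pickle.dump(a,open("scene7.pkl","wb"));b=snapshot("top")
print(needle(a,.0187))
p=W(.0235,.203); go(*p,.327)
i=np.hstack([a["image"][130:290,350:510],b["image"][160:320,170:330]])[:,:,::-1]
cv2.imwrite("pics/p7.png",cv2.resize(i,None,fx=2.5,fy=2.5,interpolation=cv2.INTER_CUBIC))
E
```

```text
(np.int64(167), np.float64(6.958333333333334), 81, 198)
t 7.675 pos [0.5945 0.2338 0.3874] rot [3.141 0.    1.415] F [-1.  -0.1  0.5] w 0.0565
move [ 0.02 -0.01  1.21] turn -0.01
```

View pics/p7.png

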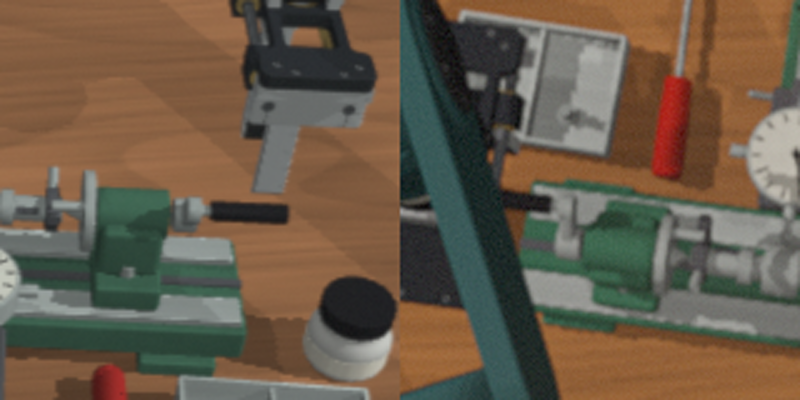

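apply_moves --moves '[[[0,0,0.5,0,0.4],[0,0,1,0,0.4],[0,0,1.17,0,0.4],[0,0,1.17,0,0.6],[0,0,1.17,0,0.8],[0,0,1.17,0,0.8],[0,0,1.17,0,1],[0,0,1.17,0,1],[0,0,1.17,0,1],[0,0,1.17,0,1]]]'

```text
time: 8.93
tool_pos: [0.5944, 0.2347, 0.3292]
ee_rot: [3.14, -0.001, 1.416]
wrist_force: [2.1, -0.4, 1.9]
width: 0.0147
finger_force: 30.0
```

```bash
cat >> h.py <<'E'
def st():
    from bench import telemetry, snapshot
    a=snapshot("scene"); o=telemetry.get_obs(); p=o["tool_pos"]; q=p[:2]-O
    F=o["wrist_force"]
    x,y,z=q@BX*1e3,q@BY*1e3,p[2]*1e3-188-115
    print("t",round(o["time"],2),"bench xyz rel axis",np.round([x,y,z],1),"r",np.hypot(x,z).round(1),"ang",np.arctan2(x,z).round(3),"Fbench",np.round([F[:2]@BX,F[:2]@BY,F[2]],1),"w",o["width"].round(4),"needle",needle(a,.0187))
    return a
E
python3 -c "
from h import *
st()"
```

```text
Traceback (most recent call last):
  File "h.py", line 44, in st
    print("t",round(o["time"],2),"bench xyz rel axis",np.round([x,y,z],1),"r",np.hypot(x,z).round(1),"ang",np.arctan2(x,z).round(3),"Fbench",np.round([F[:2]@BX,F[:2]@BY,F[2]],1),"w",o["width"].round(4),"needle",needle(a,.0187))
                                                                                                                                                                                      ^^^^^^^^^^^^^^^^
AttributeError: 'float' object has no attribute 'round'
```

apply_moves --moves '[[[0,0.037,0.037,0,1],[0,0.072,0.076,0,1],[0,0.103,0.118,0,1],[0,0.132,0.162,0,1],[0,0.132,0.162,0,1]]]'

```text
time: 9.6
tool_pos: [0.6008, 0.2337, 0.3216]
ee_rot: [3.14, -0.001, 1.416]
wrist_force: [2.2, -0.6, 5.5]
width: 0.0142
finger_force: 30.0
```

```bash
sed -i 's/o\["width"\].round(4)/round(o["width"],4)/' h.py
python3 -c "
from h import *
st()"
```

```text
t 9.65 bench xyz rel axis [ 30.3 202.8  18.6] r 35.5 ang 1.021 Fbench [ 2.  -0.7  5. ] w 0.0139 needle (np.int64(153), np.float64(6.375), 69, 168)
```

```bash
cat >> h.py <<'E'
def arc(a0,a1,n,r=35.0):
    for a in np.linspace(a0,a1,n+1)[1:]: print([0,round(r*(np.sin(a)-np.sin(a0))/50,3),round(-r*(np.cos(a)-np.cos(a0))/50,3),0,1])
E
python3 -c "
from h import *
arc(1.04,1.64,6,35.3)"
```

```text
[0, np.float64(0.033), np.float64(0.063), 0, 1]
[0, np.float64(0.059), np.float64(0.128), 0, 1]
[0, np.float64(0.078), np.float64(0.196), 0, 1]
[0, np.float64(0.091), np.float64(0.265), 0, 1]
[0, np.float64(0.097), np.float64(0.336), 0, 1]
[0, np.float64(0.095), np.float64(0.406), 0, 1]
```

apply_moves --moves '[[[0,0.033,0.063,0,1],[0,0.059,0.128,0,1],[0,0.078,0.196,0,1],[0,0.091,0.265,0,1],[0,0.097,0.336,0,1],[0,0.095,0.406,0,1],[0,0.095,0.406,0,1]]]'

```text
time: 10.52
tool_pos: [0.6057, 0.2329, 0.2996]
ee_rot: [3.14, -0.0, 1.416]
wrist_force: [6.0, 0.6, 2.2]
width: 0.0142
finger_force: 30.0
```

```bash
python3 -c "
from h import *
st();arc(1.64,2.24,6)"
```

```text
t 10.57 bench xyz rel axis [ 35.4 202.9  -3.4] r 35.5 ang 1.666 Fbench [5.4 1.  1.2] w 0.0142 needle (np.int64(116), np.float64(4.833333333333334), 88, 199)
[0, np.float64(-0.008), np.float64(0.069), 0, 1]
[0, np.float64(-0.024), np.float64(0.138), 0, 1]
[0, np.float64(-0.045), np.float64(0.204), 0, 1]
[0, np.float64(-0.074), np.float64(0.268), 0, 1]
[0, np.float64(-0.109), np.float64(0.329), 0, 1]
[0, np.float64(-0.149), np.float64(0.386), 0, 1]
```

apply_moves --moves '[[[0,0.006,0.069,0,1],[0,-0.004,0.138,0,1],[0,-0.025,0.204,0,1],[0,-0.054,0.268,0,1],[0,-0.089,0.329,0,1],[0,-0.129,0.386,0,1],[0,-0.129,0.386,0,1]]]'

```text
time: 11.45
tool_pos: [0.5983, 0.2342, 0.2804]
ee_rot: [-3.14, 0.0, 1.417]
wrist_force: [-0.2, 1.1, 3.7]
width: 0.0138
finger_force: 30.0
```

```bash
python3 -c "
from h import *
st();arc(2.24,2.94,7)"
```

```text
t 11.5 bench xyz rel axis [ 27.9 202.9 -22.6] r 35.9 ang 2.253 Fbench [-0.7  1.4  2. ] w 0.0144 needle (np.int64(91), np.float64(3.7916666666666665), 97, 200)
[0, np.float64(-0.046), np.float64(0.053), 0, 1]
[0, np.float64(-0.097), np.float64(0.1), 0, 1]
[0, np.float64(-0.153), np.float64(0.143), 0, 1]
[0, np.float64(-0.212), np.float64(0.18), 0, 1]
[0, np.float64(-0.275), np.float64(0.21), 0, 1]
[0, np.float64(-0.341), np.float64(0.234), 0, 1]
[0, np.float64(-0.409), np.float64(0.252), 0, 1]
```

apply_moves --moves '[[[0,-0.046,0.053,0,1],[0,-0.097,0.1,0,1],[0,-0.153,0.143,0,1],[0,-0.212,0.18,0,1],[0,-0.275,0.21,0,1],[0,-0.341,0.234,0,1],[0,-0.409,0.252,0,1],[0,-0.409,0.252,0,1]]]'

```text
time: 12.5
tool_pos: [0.5787, 0.2372, 0.2689]
ee_rot: [3.14, -0.0, 1.416]
wrist_force: [2.0, 1.5, 5.6]
width: 0.0144
finger_force: 30.0
```

```bash
python3 -c "
from h import *
st();arc(2.94,3.64,7)"
```

```text
t 12.55 bench xyz rel axis [  8.  202.9 -34.1] r 35.0 ang 2.91 Fbench [2.2 1.6 5.7] w 0.0141 needle (np.int64(81), np.float64(3.375), 99, 199)
[0, np.float64(-0.069), np.float64(0.011), 0, 1]
[0, np.float64(-0.139), np.float64(0.014), 0, 1]
[0, np.float64(-0.209), np.float64(0.011), 0, 1]
[0, np.float64(-0.278), np.float64(0.0), 0, 1]
[0, np.float64(-0.346), np.float64(-0.017), 0, 1]
[0, np.float64(-0.412), np.float64(-0.041), 0, 1]
[0, np.float64(-0.475), np.float64(-0.071), 0, 1]
```

apply_moves --moves '[[[0,-0.069,0.0,0,1],[0,-0.139,-0.006,0,1],[0,-0.209,-0.009,0,1],[0,-0.278,-0.02,0,1],[0,-0.346,-0.037,0,1],[0,-0.412,-0.061,0,1],[0,-0.475,-0.091,0,1],[0,-0.475,-0.091,0,1]]]'

```text
time: 13.55
tool_pos: [0.5554, 0.2409, 0.2722]
ee_rot: [3.141, -0.0, 1.416]
wrist_force: [3.9, 1.4, 1.6]
width: 0.0143
finger_force: 30.0
```

```bash
python3 -c "
from h import *
st();arc(3.64,4.44,8)"
```

```text
t 13.6 bench xyz rel axis [-15.6 202.9 -30.8] r 34.5 ang -2.672 Fbench [4.5 2.5 1.7] w 0.0142 needle (np.int64(98), np.float64(4.083333333333333), 101, 199)
[0, np.float64(-0.06), np.float64(-0.036), 0, 1]
[0, np.float64(-0.115), np.float64(-0.079), 0, 1]
[0, np.float64(-0.167), np.float64(-0.126), 0, 1]
[0, np.float64(-0.213), np.float64(-0.179), 0, 1]
[0, np.float64(-0.254), np.float64(-0.236), 0, 1]
[0, np.float64(-0.289), np.float64(-0.296), 0, 1]
[0, np.float64(-0.317), np.float64(-0.36), 0, 1]
[0, np.float64(-0.34), np.float64(-0.427), 0, 1]
```

apply_moves --moves '[[[0,-0.06,-0.036,0,1],[0,-0.115,-0.079,0,1],[0,-0.167,-0.126,0,1],[0,-0.213,-0.179,0,1],[0,-0.254,-0.236,0,1],[0,-0.289,-0.296,0,1],[0,-0.317,-0.36,0,1],[0,-0.34,-0.427,0,1],[0,-0.34,-0.427,0,1]]]'

```text
time: 14.72
tool_pos: [0.5387, 0.2436, 0.2925]
ee_rot: [3.141, -0.0, 1.416]
wrist_force: [5.9, 2.7, -2.1]
width: 0.0144
finger_force: 30.0
```

```bash
python3 -c "
from h import *
st();arc(4.44,5.24,8)
t=np.array([.74,1.02,1.666,2.253,2.91,3.611]);m=np.array([6.96,6.375,4.833,3.79,3.375,4.083])
c=np.linalg.lstsq(np.c_[t*0+1,np.cos(t),np.sin(t)],m,rcond=None)[0];print(c,np.hypot(*c[1:]),np.arctan2(c[2],c[1])%6.2832)"
```

```text
t 14.78 bench xyz rel axis [-32.6 203.  -10.5] r 34.2 ang -1.883 Fbench [ 5.6  2.5 -1. ] w 0.0145 needle (np.int64(137), np.float64(5.708333333333333), 93, 197)
[0, np.float64(-0.015), np.float64(-0.068), 0, 1]
[0, np.float64(-0.024), np.float64(-0.138), 0, 1]
[0, np.float64(-0.026), np.float64(-0.208), 0, 1]
[0, np.float64(-0.02), np.float64(-0.277), 0, 1]
[0, np.float64(-0.008), np.float64(-0.346), 0, 1]
[0, np.float64(0.011), np.float64(-0.414), 0, 1]
[0, np.float64(0.037), np.float64(-0.479), 0, 1]
[0, np.float64(0.069), np.float64(-0.541), 0, 1]
[ 5.78066923  2.28231303 -0.72681572] 2.395248183343511 5.974898484174954
```

apply_moves --moves '[[[0,-0.005,-0.068,0,1],[0,-0.004,-0.138,0,1],[0,-0.006,-0.208,0,1],[0,0.0,-0.277,0,1],[0,0.012,-0.346,0,1],[0,0.031,-0.414,0,1],[0,0.057,-0.479,0,1],[0,0.089,-0.541,0,1],[0,0.089,-0.541,0,1]]]'

```text
time: 15.9
tool_pos: [0.5418, 0.2433, 0.3184]
ee_rot: [-3.135, 0.001, 1.417]
wrist_force: [0.9, 5.8, -5.4]
width: 0.0138
finger_force: 30.0
```

```bash
python3 -c "
from h import *
st();arc(5.24,5.74,5)
t=np.array([.74,1.02,1.666,2.253,2.91,3.611,4.4]);m=np.array([6.96,6.375,4.833,3.79,3.375,4.083,5.708])
c=np.linalg.lstsq(np.c_[t*0+1,np.cos(t),np.sin(t)],m,rcond=None)[0];print(c,np.hypot(*c[1:]),np.arctan2(c[2],c[1])%6.2832)"
```

```text
t 15.95 bench xyz rel axis [-29.3 203.1  15.8] r 33.3 ang -1.077 Fbench [-0.4  5.4 -5.9] w 0.0145 needle (np.int64(175), np.float64(7.291666666666667), 99, 199)
[0, np.float64(0.038), np.float64(-0.059), 0, 1]
[0, np.float64(0.082), np.float64(-0.113), 0, 1]
[0, np.float64(0.131), np.float64(-0.163), 0, 1]
[0, np.float64(0.185), np.float64(-0.208), 0, 1]
[0, np.float64(0.243), np.float64(-0.247), 0, 1]
[ 5.75989563  2.26962069 -0.69772897] 2.3744481074157218 5.984948966593484
```

apply_moves --moves '[[[0.005,0.038,-0.059,0,1],[0.01,0.082,-0.113,0,1],[0.01,0.131,-0.163,0,1],[0.01,0.185,-0.208,0,1],[0.01,0.243,-0.247,0,1],[0.01,0.243,-0.247,0,1]]]'

```text
time: 16.7
tool_pos: [0.5553, 0.241, 0.3341]
ee_rot: [3.14, 0.0, 1.416]
wrist_force: [-2.2, 3.3, -3.9]
width: 0.014
finger_force: 30.0
```

```bash
cat > fit.py <<'E'
from h import *
st()
P=np.array([(23.6,26.2,6.96),(30.3,18.6,6.375),(35.4,-3.4,4.833),(27.9,-22.6,3.79),(8,-34.1,3.375),(-15.6,-30.8,4.083),(-32.6,-10.5,5.708),(-29.3,15.8,7.29)])
x,z,m=P.T
a=np.linalg.lstsq(np.c_[2*x,2*z,x*0+1],x*x+z*z,rcond=None)[0];print("centre",a[:2],"r",np.sqrt(a[2]+a[0]**2+a[1]**2))
t=np.arctan2(x-a[0],z-a[1])
c=np.linalg.lstsq(np.c_[t*0+1,np.cos(t),np.sin(t)],m,rcond=None)[0];print(c[0],np.hypot(*c[1:]),np.arctan2(c[2],c[1]),"res",m-np.c_[t*0+1,np.cos(t),np.sin(t)]@c)
E
python3 fit.py
```

```text
t 16.75 bench xyz rel axis [-15.8 203.1  31.1] r 34.9 ang -0.469 Fbench [-1.6  3.8 -3.4] w 0.0141 needle (np.int64(194), np.float64(8.083333333333332), 96, 198)
centre [ 1.0262896  -0.32516174] r 34.72412845958765
5.699347145758269 2.3090842242033474 -0.28767475224763306 res [-0.00097276  0.02371363 -0.0165326   0.00805013 -0.02341614  0.01361834
  0.02285977 -0.02732039]
```

apply_moves --moves '[[[0,0.065,-0.026,0,1],[0,0.131,-0.046,0,1],[0,0.131,-0.046,0,1],[0,0.131,-0.046,0,1]]]'

```text
time: 17.25
tool_pos: [0.5615, 0.2401, 0.3367]
ee_rot: [3.141, 0.0, 1.416]
wrist_force: [-3.8, 0.9, -0.4]
width: 0.0138
finger_force: 30.0
```

```bash
python3 fit.py | head -1
```

```text
t 17.3 bench xyz rel axis [ -9.5 203.1  33.6] r 35.0 ang -0.276 Fbench [-3.4  0.4 -0.7] w 0.0142 needle (np.int64(195), np.float64(8.125), 95, 198)
```

apply_moves --moves '[[[0,0.005,0,0,0.9],[0,0.005,0,0,0.7],[0,0.005,0,0,0.5],[0,0.005,0,0,0.5],[0,0.005,-0.4,0,0.5],[0,0.005,-1,0,0.5],[0,0.005,-1.8,0,0.5],[0,0.005,-2,0,0.5],[0,0.005,-2,0,0.5]]]'

```text
time: 18.42
tool_pos: [0.5617, 0.2402, 0.4361]
ee_rot: [3.14, -0.0, 1.416]
wrist_force: [0.6, 0.4, -0.4]
width: 0.0467
finger_force: 0.0
```

```bash
python3 - <<'E'
from h import *
a=st(); crop(a,150,130,370,240,2,"pics/end.png")
E
```

```text
t 18.48 bench xyz rel axis [ -9.3 203.2 131.6] r 131.9 ang -0.071 Fbench [-0.2  0.2 -0.1] w 0.0472 needle (np.int64(195), np.float64(8.125), 94, 195)
```

View pics/end.png

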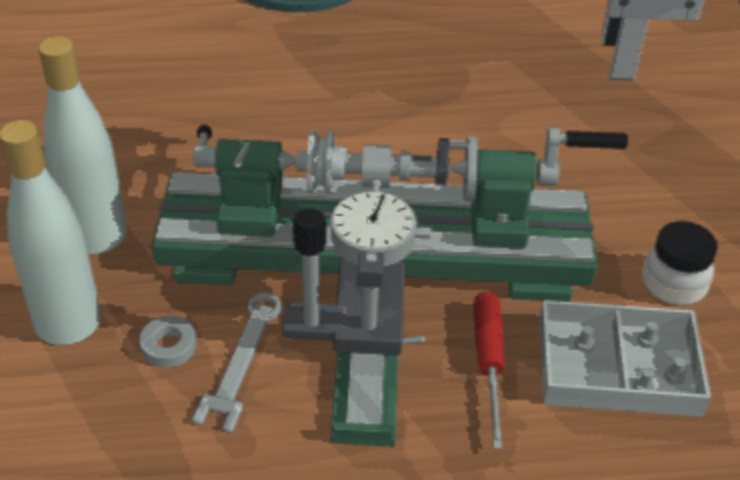

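The picture shows the handle free and near the top. The needle, at about (380,200), reads just past half a turn (8.1 mm), and the plunger is on the eccentric. Everything else is where it was.

```bash
python3 -c "
from bench import ticket
print(ticket.close_job())"
```

```text
the job is handed in; nothing more can be done
None
```

The job is done and handed in at about 18.5 s: I drew the gauge in to about 7.0 mm of its 14 mm travel, turned the shaft through its lowest reading (about 3.4 mm), and left it standing, hands off, at its highest (about 8.1 mm).

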